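# Load a tube rack into the sampler lane

### The job

Push the tube rack along the trolley top into the loader, letting the converging guides centre it, until it bears on the spring buffer at the end of the lane; press it home there with about 14 N at the buffer, never with more than 18 N. Then back off and swing the gate shut across the lane behind the rack. Do not tip the rack or disturb the other things on the trolley.

Things in the scene. Friction and masses are not known exactly. Their poses are not given: they have to be found in the camera images.
- rack: Clear tube rack with 6 capped tubes fixed in it, one solid thing, 0.35 kg: 68 (x) by 156 (y) by 58 mm high, tubes to 82 mm. Origin: centre of underside. Ends (y = +-78) are flat upright plates 58 wide, 58 high, to push on; its long sides (+-34) meet the guides. Stands before the loader's mouth, +y end foremost, within 0.15 rad and 12 mm of the lane's axis; slides under a few newtons.
- loader: Fixed aluminium guides without floor, walls 40 mm high, 12 thick. Origin: on the trolley top, mid-lane where the converging part ends. +x: the way in (to the robot's left); +y: robot's side. They converge from 132 mm apart at x = -70 to 72 at x = 0 (2 mm play each side of the rack), then run parallel to the stop. With the rack against the free buffer its origin is at x = 8 to 48.
- stop: Crossbar at the lane's end; origin under the middle of its near face, 146 mm along the loader's x. Carries the spring buffer: round rubber face 24 mm wide, 30 mm up; gives from 2 N, 5 N more per mm, solid after 7 mm. Screwed in or out at random: free face 20 to 60 mm before the crossbar, not measured, to be felt. Friction under the rack takes some 2 N of a push, more if the tool leans down on it.
- gate (a joint): Gate angle, rad. 0: open, lying along the loader's -x beside the way in, on the side away from the robot. pi/2 (its stop): shut, pointing along the loader's +y across the lane. Upright hinge at x = -90, y = -78 mm of the loader. Bar 10 mm wide, 90 long, 24 to 36 mm above the trolley top; turns stiffly (0.06 N m), stays where left.
- gate_pin (a point): Top centre of the gate's upright black pin: 12 mm across, standing on the bar from 35 to 67 mm above the trolley top, 82 mm from the hinge. It can be pinched from above or pushed.
- tip_box: Bystander, to be left alone: closed pipette tip box, blue base, clear lid, 93x122x73 mm, at the back. Origin: centre of its underside.
- label_roll: Bystander, to be left alone: white roll of labels, 62 across, 36 mm high, at the back. Origin: centre of its underside.
- gel_bottle: Bystander, to be left alone: pump bottle of hand gel, 60x77x173 mm, at the back. Origin: centre of its underside.
- vial_near: Bystander, to be left alone: small screw-cap vial, 24 across, 52 mm high, beside the loader on the robot's side. Origin: centre of its underside.
- marker: Bystander, to be left alone: marker pen lying beside the loader on the robot's side, 17x135x16 mm. Origin: centre of its underside.
- timer: Bystander, to be left alone: small white bench timer, 58x62x20 mm, beside the loader on the far side. Origin: centre of its underside.
- vial_far: Bystander, to be left alone: small screw-cap vial, 24 across, 52 mm high, beside the loader on the far side. Origin: centre of its underside.

How it is judged:
On the way, in this order (a step that is already met when the one before it is completed fails the run):
1. the rack, centred between the guides, bears on the spring buffer with at least 9 N for 0.2 s (contact force between rack and stop above 9 N and x of rack in the frame of loader between 0.003 and 0.055 m and y of rack in the frame of loader between -0.005 and 0.005 m and angle between the y axis of rack and the x axis of loader, either way round below 0.06 rad and angle between rack's own z axis and vertical below 0.05 rad), for 0.2 s.
2. the gate is swung shut (1.4 rad or more) behind the rack (value of joint gate above 1.4 rad and x of rack in the frame of loader between 0.003 and 0.055 m and y of rack in the frame of loader between -0.005 and 0.005 m and angle between the y axis of rack and the x axis of loader, either way round below 0.06 rad and angle between rack's own z axis and vertical below 0.05 rad), for 0.2 s.
At the end, for the whole second after the job is handed in: The rack stands still and upright in the lane, its origin 3 to 55 mm beyond the loader's along x and within 5 mm of the lane's middle, in line within 0.06 rad, tilted under 0.05 rad, and the gate stands shut at 1.4 rad or more (all of step 2 and linear speed of rack below 0.01 m/s and velocity of joint gate below 0.1 rad/s); the robot touches nothing.
It fails at once if the rack is pressed on the buffer with more than 18 N (contact force between rack and stop above 18 N).
It fails at once if the rack is tipped by more than 0.25 rad (angle between rack's own z axis and vertical above 0.25 rad).
It fails at once if a bystander is moved by more than 20 mm (distance of any of tip_box, label_roll, gel_bottle, vial_near, marker, timer, vial_far from where it was at the start of the episode above 0.02 m).
It also fails if it takes over 64 s, if anything falls off the work surface, if the arm or the gripper's body presses on something with over 40 N, if the wrist force passes 120 N, or if a joint passes its speed limit or range.

### The arm

A 6-joint arm with a two-finger parallel gripper is mounted at the origin on a cart in front of the work surface, level with it; the furniture and walls round the work are solid. World frame = base frame: x ahead of the robot, y to its left, z up, the work surface at z = 0. Lengths are in m, angles in rad, forces in N, time in s.
With the tool pointing down it reaches from about 0.35 to 0.775 m from the base axis. Payload 7.3 kg.
Tool frame: the origin (TCP) lies at the centre of the arm's flange, where the gripper is bolted on; the fingertips stand 178 mm ahead of it and the grasp point (between the pads) lies 159 mm ahead of it (tip_extent is the distance from the TCP to the fingertips, in m); z points along the fingers, y is the line along which they close (so a half turn about z gives the same grasp; the last joint's range is limited). The gripper opens to 92 mm and grips with 3 to 60 N. Pads are 19 mm wide; open, the fingers measure 130 mm over their backs; the gripper's body (75 mm by 190 mm) begins 47 mm behind the grasp point.
Start: joints at [-1.291, 0.342, 1.524, -0, 1.275, -0.146], TCP at [0.217, -0.478, 0.405] pointing down, gripper open.
Joint ranges: [-2.53, 2.53], [-0.77, 2.02], [0.04, 2.7], [-1, 4.14], [0.28, 2.66], [-3.11, 3.11]. Speed limits (rad/s): [2.57, 2.57, 3.14, 3.14, 3.14, 3.14].

### API

Orientations are given as [roll, pitch, yaw] about the fixed x, y, z axes, in that order (R = Rz(yaw) Ry(pitch) Rx(roll)).
In Python, from cell import * gives the robot as it stands.
- The arm moves only by the tool arm_command, never from a script. Its arguments are lists of equal length, an entry for each row: "xyz": the shift along the world's x, y, z in mm, a list of three; "spin": the turn about the world's z in degrees. In form: {"xyz": [[tx, ty, tz], ...], "spin": [spin, ...]}. A call has 1 to 20 rows; each row shifts and turns the commanded pose from where the row before left it; what a row does not reach is not made up. A row lasts 1/10 s, in which the tool goes at most 50 mm and 8.59 degrees, less where a joint would pass 70% of its speed; a pose out of reach is approached as far as the arm can. A call with a gripper value outside its range is refused whole. "jaw" is the opening, from -1 (shut) to 1 (fully open), set as the call begins (left out, the last holds). The fingers move at their own pace and stop on an object; "squeeze" is the grip in N (left out, the last holds). Time passes only in rows, so rows that do not move let the fingers close. It gives the time, the measured TCP pose, the force, the opening and the grip force at its end, in the units of the state.
- observe(): the state, without advancing time (a new reading comes with each control period).
- read_camera(name): name is "side" or "top"; returns a dict with "img" (480x640x3 uint8, red, green, blue), "depth" (480x640 float32, m along the optical axis (not along the pixel's ray), 0 where there is no reading), "fx", "fy", "cx", "cy" (pixels), "world_from_camera" (4x4, takes a point from camera to world coordinates). Camera axes: x right, y up, looking along -z (the intrinsics and any distortion apply to the point x, -y, -z); pixel columns grow to the right and rows downward; lengths in m; the calibration is good to about 2 mm. A picture is of the moment at which its call begins.
- hand_in(): hands the job in; it is judged then, once.
The state is a dict: "time": time; "qpos": joint angles; "qvel": joint speeds; "joint_efforts": joint torques, N m; "tool_pos": TCP position; "tool_rot": TCP orientation; "contact_force": force on the tool from outside, world axes, zero at the start; "torque": the same for the moment, N m; "opening": finger opening in m; "grip_force": force on a finger pad.
Only numpy, scipy, OpenCV 4.12 (cv2) and the standard library are available. Lean on these libraries where they do the work, as an engineer would, in place of code of your own. Each camera call takes 0.05 s, during which the arm holds its last target. There are 200 camera calls.

## Working session

There is one attempt and no reset: what is moved stays moved. The work goes in short steps, Python scripts to look and compute and a tool call to move; the robot and the scene stay as the last step left them, time stands still between calls to the robot, and variables do not carry over. Pictures are saved under pics/ and viewed, at most 10 in all, crops included, and the job is handed in when it is done.

Besides the shell and the picture viewer there is one more tool, called after "Call:" as name([rows], argument=value, ...), one row to a line, values as JSON. arm_command: Moves the arm, as the interface text tells. Its arguments: {"type":"object","properties":{"xyz":{"type":"array","items":{"type":"array","items":{"type":"number"}}},"spin":{"type":"array","items":{"type":"number"}},"jaw":{"type":"number"},"squeeze":{"type":"number"}},"required":["xyz","spin"]}

```bash
ls; mkdir -p pics; python3 - <<'E'
from cell import *
import cv2,numpy as np
for n in("top","side"):
    c=read_camera(n); cv2.imwrite(f"pics/{n}0.png",c["img"][:,:,::-1]); np.savez(f"{n}0.npz",**c)
    print(n,c["fx"],c["cx"],c["cy"],c["world_from_camera"])
s=observe();print(s)
E
```

```text
pics
top 449.55966593782824 319.890631519475 238.91978073393912 [[ 0.03068559  0.98606457 -0.16350858  0.43162804]
 [-0.99946995  0.03204981  0.00571132  0.20388075]
 [ 0.01087215  0.16324665  0.98652538  0.91458215]
 [ 0.          0.          0.          1.        ]]
side 526.5250326186382 319.95484893511383 233.8883879065134 [[-0.95431844  0.15363331 -0.25626766  0.32826583]
 [-0.29861372 -0.51997725  0.80028339  0.84684881]
 [-0.01030316  0.84025024  0.54210089  0.52882347]
 [ 0.          0.          0.          1.        ]]
{'time': 0.1, 'qpos': array([-1.29098974e+00,  3.42643565e-01,  1.52487425e+00,  2.20736134e-08,
        1.27541423e+00, -1.45983733e-01]), 'qvel': array([-0.00053186, -0.00016245, -0.00196599, -0.00089491,  0.00145702,
        0.00033354]), 'joint_efforts': array([ 1.82896631e-03, -4.32006061e+01, -2.44694799e+01,  7.18412292e-02,
        5.26040629e-02, -4.29266777e-05]), 'tool_pos': array([ 0.21684371, -0.47800457,  0.40413572]), 'tool_rot': array([-3.14026752e+00, -1.94855555e-04,  4.25790182e-01]), 'contact_force': array([ 0.54298589,  0.48059114, -0.26072894]), 'torque': array([ 0.0484325 , -0.00649034,  0.02565921]), 'grip_force': 0.0, 'opening': 0.09164738905773681}
```

View pics/top0.png

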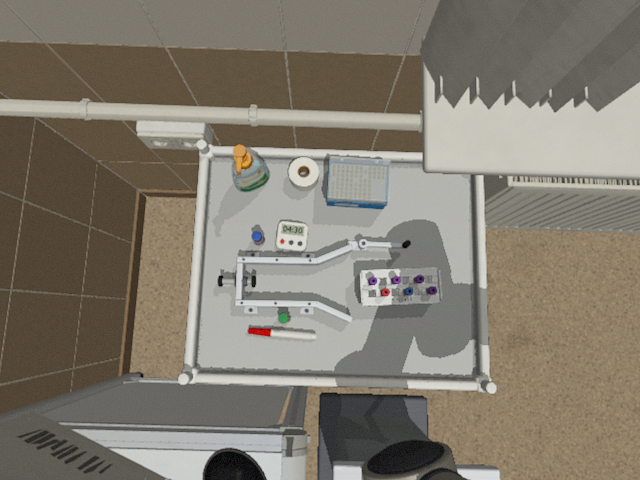

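View pics/side0.png

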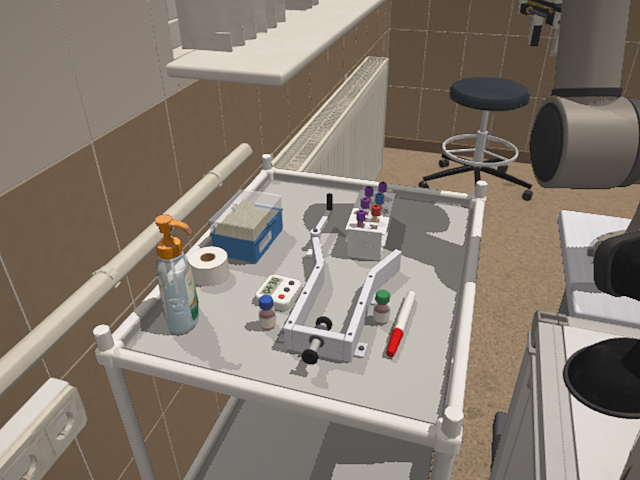

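The top view shows the loader, with its crossbar at about (240,281), its mouth at about (350,280), the gate pin at (406,244) and the rack at x 360–440, y 268–305. I'll enlarge that area.

```bash
python3 - <<'E'
import cv2
i=cv2.imread("pics/top0.png")[225:345,215:455]
cv2.imwrite("pics/crop0.png",cv2.resize(i,None,fx=3.333,fy=3.333,interpolation=cv2.INTER_CUBIC))
E
```

```text
(no output)
```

View pics/crop0.png

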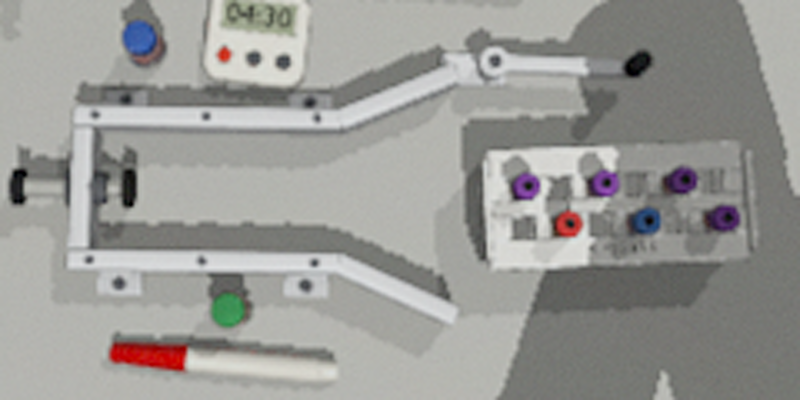

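```bash
cat > h.py <<'E'
import numpy as np
def px(c,u,v,z):
    M=c["world_from_camera"]; d=M[:3,:3]@np.array([(u-c["cx"])/c["fx"],-(v-c["cy"])/c["fy"],-1.]); o=M[:3,3]
    return (o+d*(z-o[2])/d[2])*1000
E
python3 - <<'E'
import numpy as np; from h import *
c=dict(np.load("top0.npz"))
P={}
for n,u,v,z in [("farL",95,115,.04),("farM",206,117,.04),("farR",317,118,.04),("nearL",88,259,.04),("nearM",202,261,.04),("nearR",315,263,.04),("nearBendOut",335,272,.04),("farBendOut",340,109,.04),("nearend",455,313,.04),("crossbarnear",97,185,.04),("buf",136,187,.03),("hinge",494,61,.042),("pin",640,61,.067),
 ("r_lf",485,152,.058),("r_ln",490,270,.058),("r_rf",741,143,.058),("r_rn",751,260,.058),("vial",229,310,.052),("markerR",335,371,.012),("vfar",139,38,.052),("timerR",305,50,.02)]:
    P[n]=px(c,215+u/3.3333,225+v/3.3333,z); print(n,P[n].round(1))
a=P["nearR"]-P["nearL"];b=P["farR"]-P["farL"]
for d in(a,b):print(np.degrees(np.arctan2(d[1],d[0])))
# depth check
D=c["depth"]
for u,v in[(300,200),(638,62),(600,165),(317,118),(494,61)]:
    i,j=215+u/3.3333,225+v/3.3333; d=D[int(round(j)),int(round(i))]; M=c["world_from_camera"]
    print(u,v,(M@np.array([(i-c["cx"])/c["fx"]*d,-(j-c["cy"])/c["fy"]*d,-d,1]))[:3].round(4))
E
```

```text
farL [531.  346.7  40. ]
farM [531.9 281.7  40. ]
farR [533.4 216.7  40. ]
nearL [447.4 345.9  40. ]
nearM [448.3 280.2  40. ]
nearR [449.2 214.9  40. ]
nearBendOut [444.4 203.2  40. ]
farBendOut [539.1 203.3  40. ]
nearend [423.2 133.5  40. ]
crossbarnear [490.1 343.2  40. ]
buf [490.4 321.8  30. ]
hinge [570.3 113.4  42. ]
pin [569.   32.2  67. ]
r_lf [514.8 119.5  58. ]
r_ln [448.  115.6  58. ]
r_rf [524.6 -27.7  58. ]
r_rn [458.1 -32.6  58. ]
vial [421.1 262.5  52. ]
markerR [387.1 201.3  12. ]
vfar [575.6 321.8  52. ]
timerR [576.8 225.6  20. ]
-89.22819775677178
-88.94743045857408
300 200 [0.4875 0.2258 0.0011]
638 62 [0.5684 0.0334 0.0669]
600 165 [0.5075 0.0571 0.079 ]
317 118 [0.5332 0.2166 0.0415]
494 61 [0.5706 0.1133 0.0403]
```

Call:
arm_command([
  [17.4, 25, 0],
  [17.4, 25, 0],
  [17.4, 25, 0],
  [17.4, 25, 0],
  [17.4, 25, 0],
  [17.4, 25, 0],
  [17.4, 25, 0],
  [17.4, 25, 0],
  [17.4, 25, 0],
  [17.4, 25, 0],
  [17.4, 25, 0],
  [17.4, 25, 0],
  [17.4, 25, 0],
  [17.4, 25, 0],
  [17.4, 25, 0],
  [17.4, 25, 0],
  [0, 0, 0],
  [0, 0, 0],
], spin=[4.15, 4.15, 4.15, 4.15, 4.15, 4.15, 4.15, 4.15, 4.15, 4.15, 4.15, 4.15, 4.15, 4.15, 4.15, 4.15, 0, 0], jaw=-1, squeeze=20)

```text
time: 1.9
tool_pos: [0.4952, -0.0778, 0.4043]
tool_rot: [-3.14, -0.0, 1.585]
contact_force: [-0.5, -0.1, 0.7]
opening: 0.0008
grip_force: 0.0
```

Call:
arm_command([
  [0, 0, -34],
  [0, 0, -34],
  [0, 0, -34],
  [0, 0, -34],
  [0, 0, -34],
  [0, 0, -24],
  [0, 0, -10],
  [0, 0, 0],
  [0, 0, 0],
], spin=[0, 0, 0, 0, 0, 0, 0, 0, 0])

```text
time: 2.8
tool_pos: [0.4955, -0.0787, 0.2017]
tool_rot: [3.14, 0.001, 1.584]
contact_force: [-0.2, 0.1, -0.1]
opening: 0.0001
grip_force: 0.0
```

```bash
python3 - <<'E'
from cell import *
import cv2
s=observe();print(s["tool_pos"],s["contact_force"],s["qpos"])
c=read_camera("side");cv2.imwrite("pics/s1.png",cv2.resize(c["img"][130:370,240:560,::-1],None,fx=2.4,fy=2.4,interpolation=cv2.INTER_CUBIC))
E
```

```text
[ 0.49553919 -0.0786986   0.20167091] [-0.22320321  0.14323217 -0.09566478] [-3.10343731e-01  5.63608035e-01  1.82625364e+00 -8.74421612e-05
  7.50259659e-01 -3.23307443e-01]
```

View pics/s1.png

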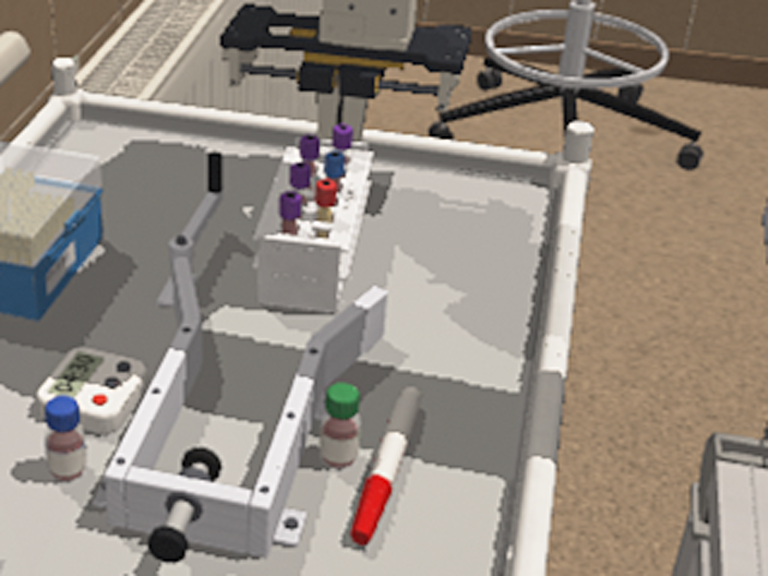

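The gripper is behind the rack at image (340,110), and nothing is disturbed. The buffer face appears to stand about 22 mm out from the crossbar. I'll start the push.

Call:
arm_command([
  [0, 4, 0],
  [0, 4, 0],
  [0, 4, 0],
  [0, 4, 0],
  [-0.1, 4, 0],
  [-0.1, 5, 0],
  [-0.1, 5, 0],
  [-0.1, 5, 0],
  [-0.1, 5, 0],
  [-0.1, 5, 0],
  [-0.1, 5, 0],
  [-0.1, 5, 0],
  [-0.1, 5, 0],
  [-0.1, 5, 0],
  [-0.1, 5, 0],
], spin=[0, 0, 0, 0, 0, 0, 0, 0, 0, 0, 0, 0, 0, 0, 0])

```text
time: 4.35
tool_pos: [0.4941, -0.0077, 0.2007]
tool_rot: [-3.142, -0.0, 1.585]
contact_force: [0.2, -2.2, -0.2]
opening: -0.0
grip_force: 1.2
```

Call:
arm_command([
  [-0.1, 5, 0],
  [-0.1, 5, 0],
  [-0.1, 5, 0],
  [-0.1, 5, 0],
  [-0.1, 5, 0],
  [-0.1, 5, 0],
  [-0.1, 5, 0],
  [-0.1, 5, 0],
  [-0.1, 5, 0],
  [-0.1, 5, 0],
], spin=[0, 0, 0, 0, 0, 0, 0, 0, 0, 0])

```text
time: 5.35
tool_pos: [0.4932, 0.0423, 0.2007]
tool_rot: [3.141, 0.0, 1.585]
contact_force: [0.4, -2.5, -0.8]
opening: 0.0005
grip_force: 1.1
```

```bash
python3 - <<'E'
from cell import *
import cv2
a=read_camera("side")["img"][130:370,240:490,::-1]; 
c=read_camera("top")["img"][225:325,215:455,::-1]
cv2.imwrite("pics/s2.png",cv2.resize(a,None,fx=2.4,fy=2.4));cv2.imwrite("pics/t2.png",cv2.resize(c,None,fx=3.333,fy=3.333,interpolation=cv2.INTER_CUBIC))
E
```

```text
(no output)
```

View pics/s2.png

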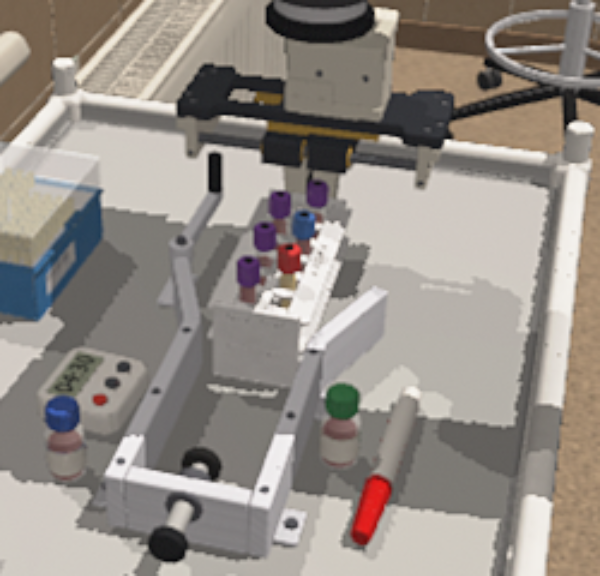

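The rack is entering the throat almost aligned, at image (260,330), so I'll carry on.

Call:
arm_command([
  [-0.1, 4, 0],
  [0, 4, 0],
  [-0.1, 4, 0],
  [-0.1, 4, 0],
  [0, 4, 0],
  [-0.1, 4, 0],
  [0, 4, 0],
  [-0.1, 4, 0],
  [-0.1, 4, 0],
  [0, 4, 0],
], spin=[0, 0, 0, 0, 0, 0, 0, 0, 0, 0])

```text
time: 6.45
tool_pos: [0.4926, 0.0822, 0.2007]
tool_rot: [3.142, 0.0, 1.585]
contact_force: [0.4, -2.7, -0.4]
opening: 0.0006
grip_force: 1.5
```

Call:
arm_command([
  [-0.1, 4, 0],
  [0, 4, 0],
  [-0.1, 4, 0],
  [-0.1, 4, 0],
  [0, 4, 0],
  [-0.1, 3, 0],
  [0, 2, 0],
  [0, 0, 0],
], spin=[0, 0, 0, 0, 0, 0, 0, 0])

```text
time: 7.25
tool_pos: [0.4921, 0.1073, 0.2007]
tool_rot: [3.142, -0.0, 1.585]
contact_force: [-0.2, 0.2, -0.2]
opening: 0.0003
grip_force: 0.2
```

```bash
python3 - <<'E'
from cell import *
import cv2
s=observe();print(s["tool_pos"],s["contact_force"])
a=read_camera("side")["img"][130:370,240:490,::-1]; 
cv2.imwrite("pics/s3.png",cv2.resize(a,None,fx=2.4,fy=2.4))
E
```

```text
[0.49212814 0.10725765 0.20072385] [-0.24868961  0.24353545 -0.17170922]
```

View pics/s3.png

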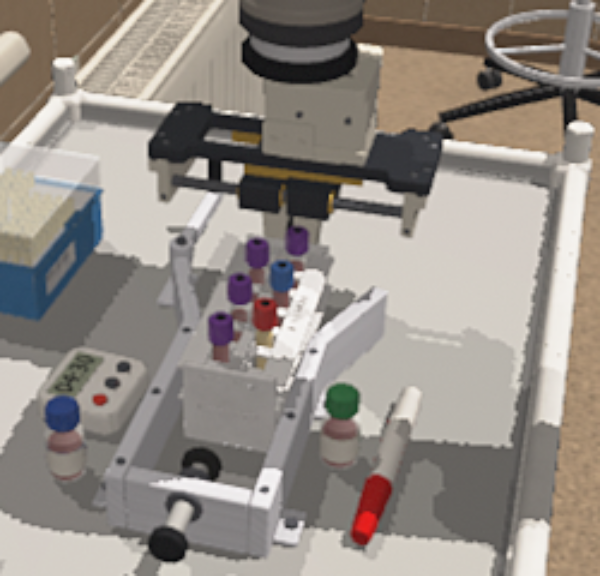

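The rack is in the parallel lane, with roughly 45 mm still to go to the buffer.

Call:
arm_command([
  [0, 2, 0],
  [-0.1, 3, 0],
  [0, 3, 0],
  [-0.1, 3, 0],
  [0, 3, 0],
  [-0.1, 3, 0],
  [0, 2, 0],
  [-0.1, 2, 0],
  [0, 2, 0],
  [0, 2, 0],
  [0, 2, 0],
], spin=[0, 0, 0, 0, 0, 0, 0, 0, 0, 0, 0])

```text
time: 8.4
tool_pos: [0.4918, 0.134, 0.2007]
tool_rot: [3.142, 0.0, 1.585]
contact_force: [0.2, -2.0, -1.7]
opening: 0.0002
grip_force: 1.2
```

Call:
arm_command([
  [0, 1, 0],
  [0, 1, 0],
  [0, 1, 0],
], spin=[0, 0, 0])

```text
time: 8.7
tool_pos: [0.4918, 0.1369, 0.2007]
tool_rot: [3.142, 0.0, 1.585]
contact_force: [-0.4, -2.1, -1.2]
opening: 0.0001
grip_force: 1.2
```

Call:
arm_command([
  [0, 1, 0],
  [0, 1, 0],
  [0, 1, 0],
], spin=[0, 0, 0])

```text
time: 9.0
tool_pos: [0.4918, 0.1399, 0.2007]
tool_rot: [3.142, 0.0, 1.585]
contact_force: [0.8, -2.1, -1.7]
opening: 0.0007
grip_force: 1.1
```

Call:
arm_command([
  [0, 1, 0],
  [0, 1, 0],
], spin=[0, 0])

```text
time: 9.2
tool_pos: [0.4918, 0.142, 0.2007]
tool_rot: [3.142, 0.0, 1.585]
contact_force: [1.9, -1.8, -0.9]
opening: 0.0005
grip_force: 1.1
```

Call:
arm_command([
  [0, 1, 0],
  [0, 0.5, 0],
], spin=[0, 0])

```text
time: 9.4
tool_pos: [0.4918, 0.1435, 0.2007]
tool_rot: [3.141, 0.0, 1.585]
contact_force: [0.7, -2.0, -2.1]
opening: 0.0005
grip_force: 1.2
```

Call:
arm_command([
  [0, 1, 0],
  [0, 1, 0],
], spin=[0, 0])

```text
time: 9.6
tool_pos: [0.4918, 0.1454, 0.2007]
tool_rot: [3.142, 0.0, 1.585]
contact_force: [0.7, -2.9, -1.6]
opening: 0.0004
grip_force: 1.2
```

```bash
python3 -c "
from cell import *
print(observe()['contact_force'])"
```

```text
[ 0.68414845 -2.90009099 -1.64487072]
```

Call:
arm_command([
  [0, 0.5, 0],
  [0, 0.5, 0],
], spin=[0, 0])

```text
time: 9.8
tool_pos: [0.4918, 0.1464, 0.2008]
tool_rot: [3.141, 0.0, 1.585]
contact_force: [1.8, -1.8, -1.7]
opening: 0.0005
grip_force: 1.2
```

Call:
arm_command([
  [0, 1, 0],
  [0, 1, 0],
], spin=[0, 0])

```text
time: 10.0
tool_pos: [0.4918, 0.1484, 0.2007]
tool_rot: [3.141, 0.0, 1.585]
contact_force: [0.8, -2.4, -2.1]
opening: 0.0005
grip_force: 1.2
```

Call:
arm_command([
  [0, 1, 0],
  [0, 1, 0],
], spin=[0, 0])

```text
time: 10.2
tool_pos: [0.4918, 0.1505, 0.2008]
tool_rot: [3.141, 0.0, 1.585]
contact_force: [1.2, -2.6, -1.2]
opening: 0.0006
grip_force: 1.2
```

Call:
arm_command([
  [0, 1, 0],
  [0, 0.5, 0],
], spin=[0, 0])

```text
time: 10.4
tool_pos: [0.4918, 0.152, 0.2007]
tool_rot: [3.141, 0.0, 1.585]
contact_force: [1.7, -2.5, -0.7]
opening: 0.0006
grip_force: 1.3
```

Call:
arm_command([
  [0, 1, 0],
  [0, 0.5, 0],
], spin=[0, 0])

```text
time: 10.6
tool_pos: [0.4918, 0.1535, 0.2008]
tool_rot: [3.141, 0.0, 1.585]
contact_force: [1.4, -2.6, -0.4]
opening: 0.0004
grip_force: 1.3
```

Call:
arm_command([
  [0, 1, 0],
  [-0.1, 0.5, 0],
], spin=[0, 0])

```text
time: 10.8
tool_pos: [0.4917, 0.155, 0.2008]
tool_rot: [3.141, -0.0, 1.585]
contact_force: [1.8, -3.3, -1.4]
opening: 0.0006
grip_force: 1.3
```

Call:
arm_command([
  [0, 0.5, 0],
  [0, 0.5, 0],
], spin=[0, 0])

```text
time: 11.0
tool_pos: [0.4917, 0.1558, 0.2008]
tool_rot: [3.141, 0.0, 1.585]
contact_force: [1.2, -5.7, -1.5]
opening: 0.0005
grip_force: 2.5
```

The buffer is felt, at about 3.5 N there.

Call:
arm_command([
  [0, 0.5, 0],
  [0, 0.5, 0],
  [0, 0, 0],
], spin=[0, 0, 0])

```text
time: 11.3
tool_pos: [0.4917, 0.1565, 0.2008]
tool_rot: [-3.142, 0.001, 1.585]
contact_force: [0.7, -5.7, -0.7]
opening: 0.0006
grip_force: 3.1
```

Call:
arm_command([
  [0, 0.5, 0],
  [0, 0.5, 0],
  [0, 0, 0],
], spin=[0, 0, 0])

```text
time: 11.6
tool_pos: [0.4918, 0.1571, 0.2008]
tool_rot: [-3.141, 0.001, 1.585]
contact_force: [1.4, -8.4, -1.1]
opening: 0.0008
grip_force: 4.4
```

Call:
arm_command([
  [0, 0.5, 0],
  [0, 0.5, 0],
  [0, 0, 0],
], spin=[0, 0, 0])

```text
time: 11.9
tool_pos: [0.4918, 0.1578, 0.2008]
tool_rot: [-3.141, 0.002, 1.585]
contact_force: [1.3, -11.7, 0.2]
opening: 0.0006
grip_force: 5.7
```

Call:
arm_command([
  [0, 0.5, 0],
  [0, 0.5, 0],
  [0, 0, 0],
], spin=[0, 0, 0])

```text
time: 12.2
tool_pos: [0.4918, 0.1584, 0.2008]
tool_rot: [-3.141, 0.003, 1.585]
contact_force: [1.5, -13.6, 1.2]
opening: 0.0006
grip_force: 7.0
```

Call:
arm_command([
  [0, 0.5, 0],
  [0, 0, 0],
  [0, 0, 0],
  [0, 0, 0],
], spin=[0, 0, 0, 0])

```text
time: 12.6
tool_pos: [0.4918, 0.1587, 0.2008]
tool_rot: [-3.141, 0.003, 1.585]
contact_force: [0.9, -15.1, 1.2]
opening: 0.0005
grip_force: 7.6
```

Call:
arm_command([
  [0, -1, 0],
  [0, -1, 0],
  [0, -1, 0],
  [0, -2, 0],
  [0, -5, 0],
  [0.2, -10, 0],
  [0.2, -15, 0],
  [0.3, -20, 0],
  [0.3, -20, 0],
  [0, -15, 10],
  [0, -15, 25],
  [0, -10, 30],
  [0, 0, 25],
  [0, 0, 0],
], spin=[0, 0, 0, 0, 0, 0, 0, 0, 0, 0, 0, 0, 0, 0])

```text
time: 14.0
tool_pos: [0.4934, 0.0441, 0.2939]
tool_rot: [3.135, 0.0, 1.583]
contact_force: [0.8, 0.8, -0.0]
opening: 0.0004
grip_force: 0.0
```

```bash
python3 - <<'E'
from cell import *
import cv2
s=observe();print(s["tool_pos"],s["contact_force"])
c=read_camera("top");a=c["img"][215:335,215:455,::-1]; D=c["depth"];print(D[100:175:15,430:600:30].round(2))
cv2.imwrite("pics/t4.png",cv2.resize(a,None,fx=3.333,fy=3.333,interpolation=cv2.INTER_CUBIC))
E
```

```text
[0.49343792 0.04406714 0.29385401] [ 0.77183395  0.78726675 -0.04723032]
[[0.67 0.67 0.62 0.68 0.63 0.63]
 [0.67 0.67 0.67 0.67 0.67 0.67]
 [0.67 0.67 0.67 0.67 0.67 0.67]
 [0.66 0.66 0.66 0.66 0.67 0.66]
 [0.66 0.66 0.66 0.66 0.66 0.66]]
```

View pics/t4.png

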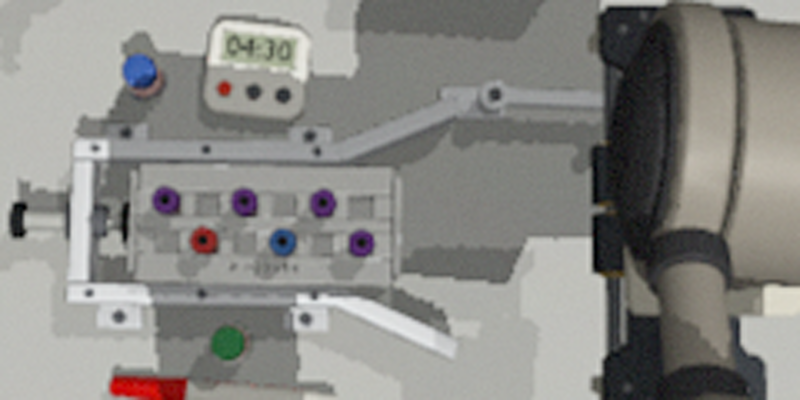

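The rack is seated between the guides and against the buffer, with its left end at crop u=133 and its right end at 397. The overhead shelf is near the pin, so I'll check the clearance.

```bash
python3 - <<'E'
import numpy as np
c=dict(np.load("top0.npz"));D=c["depth"];M=c["world_from_camera"]
v,u=np.mgrid[0:230,300:640];d=D[0:230,300:640]
P=np.stack([(u-c["cx"])/c["fx"]*d,-(v-c["cy"])/c["fy"]*d,-d,1+0*d],-1)@M.T
m=(d>0)&(P[...,2]>.1)&(P[...,1]<.2)&(P[...,1]>-.2)
Q=P[m]
for y in np.arange(-.2,.2,.05):
    q=Q[(Q[:,1]>y)&(Q[:,1]<y+.05)]
    if len(q): i=q[:,0].argmin();print(round(y,2),q[i,:3].round(3), np.percentile(q[:,2],[5,50,95]).round(3))
E
```

```text
-0.2 [ 0.644 -0.192  0.275] [0.283 0.286 0.414]
-0.15 [ 0.644 -0.132  0.278] [0.283 0.343 0.488]
-0.1 [ 0.644 -0.073  0.281] [0.284 0.39  0.514]
-0.05 [ 0.644 -0.039  0.278] [0.284 0.383 0.514]
-0.0 [0.644 0.026 0.276] [0.206 0.363 0.508]
0.05 [0.647 0.05  0.274] [0.136 0.31  0.436]
0.1 [0.857 0.135 0.233] [0.122 0.263 0.352]
0.15 [0.857 0.168 0.146] [0.121 0.262 0.35 ]
```

Call:
arm_command([
  [6, -1, 0],
  [6, -1, 0],
  [6, -1, 0],
  [6, -1, 0],
  [6, -1, 0],
  [6, -1, 0],
  [6, -1, 0],
  [6, -1, 0],
  [6, -1, 0],
  [6, -1, 0],
  [6, -1, 0],
  [9, -0.6, 0],
  [0, 0, 0],
  [0, 0, 0],
], spin=[-7.5, -7.5, -7.5, -7.5, -7.5, -7.5, -7.5, -7.5, -7.5, -7.5, -7.5, -7.5, 0, 0], jaw=-0.13, squeeze=10)

```text
time: 15.45
tool_pos: [0.5671, 0.0336, 0.2895]
tool_rot: [-3.141, 0.003, 0.017]
contact_force: [-0.1, 0.1, -0.7]
opening: 0.0399
grip_force: 0.0
```

```bash
python3 - <<'E'
from cell import *
import cv2
s=observe();print(s["tool_pos"],s["tool_rot"],s["contact_force"],s["qpos"])
a=read_camera("side")["img"][60:300,220:540,::-1]; 
cv2.imwrite("pics/s5.png",cv2.resize(a,None,fx=2.4,fy=2.4,interpolation=cv2.INTER_CUBIC))
E
```

```text
[0.56714952 0.03358037 0.28946498] [-3.14143746e+00  2.55338378e-03  1.73600798e-02] [-0.11379619  0.0526622  -0.69463703] [-7.57212739e-02  5.33140986e-01  1.55874025e+00 -9.53428851e-05
  1.05226817e+00  1.47776253e+00]
```

View pics/s5.png

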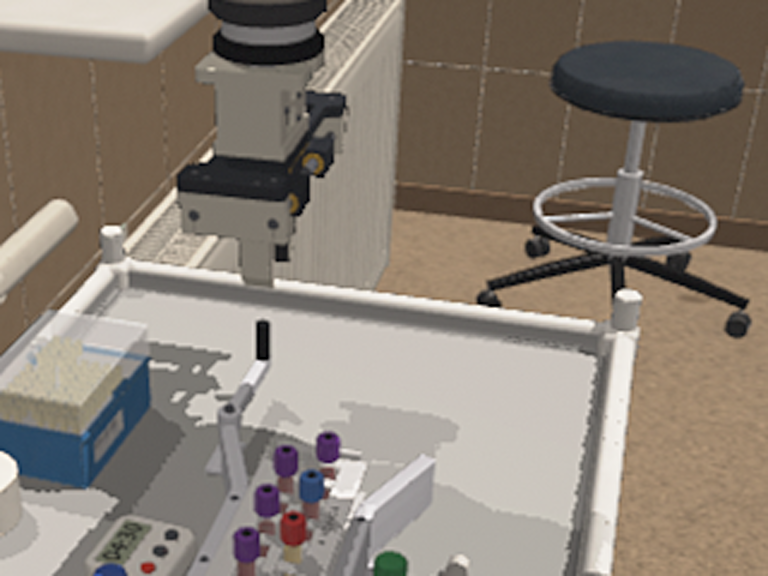

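The fingers are above the pin at image (262,340) and clear of the shelf. I'll descend and pinch.

Call:
arm_command([
  [1.5, -1, -15],
  [0, 0, -20],
  [0, 0, -15],
  [0, 0, -10],
  [0, 0, -9],
  [0, 0, 0],
], spin=[-0.5, 0, 0, 0, 0, 0])

```text
time: 16.1
tool_pos: [0.5687, 0.0328, 0.2207]
tool_rot: [-3.142, 0.002, 0.006]
contact_force: [0.5, -0.5, -0.1]
opening: 0.0398
grip_force: 0.0
```

Call:
arm_command([
  [0, 0, 0],
  [0, 0, 0],
  [0, 0, 0],
  [0, 0, 0],
  [0, 0, 0],
  [0, 0, 0],
], spin=[0, 0, 0, 0, 0, 0], jaw=-1, squeeze=8)

```text
time: 16.7
tool_pos: [0.5695, 0.0309, 0.2224]
tool_rot: [3.138, -0.001, 0.005]
contact_force: [-0.6, -11.4, 1.9]
opening: 0.0116
grip_force: 8.0
```

The pin is pinched, so I'll ease the side load and follow the arc.

Call:
arm_command([
  [0, -1.5, 0],
  [-6.4, 0.2, 0],
  [-6.4, 0.6, 0],
  [-6.3, 1.2, 0],
  [-6.2, 1.6, 0],
  [-6.1, 2.2, 0],
  [-5.9, 2.6, 0],
  [-5.7, 3.1, 0],
  [-5.4, 3.4, 0],
  [0, 0, 0],
], spin=[0, 0, 0, 0, 0, 0, 0, 0, 0, 0])

```text
time: 17.7
tool_pos: [0.5194, 0.046, 0.2222]
tool_rot: [3.14, 0.002, 0.006]
contact_force: [-4.0, -5.4, 4.7]
opening: 0.0117
grip_force: 8.0
```

Call:
arm_command([
  [-5.7, 3.1, 0],
  [-5.2, 4.0, 0],
  [-4.4, 4.7, 0],
  [-4.1, 5.0, 0],
  [-3.7, 5.3, 0],
  [-3.2, 5.6, 0],
  [-2.8, 5.8, 0],
  [-2.3, 6.0, 0],
  [-1.8, 6.2, 0],
  [-1.4, 6.3, 0],
  [0, 0, 0],
], spin=[0, 0, 0, 0, 0, 0, 0, 0, 0, 0, 0])

```text
time: 18.8
tool_pos: [0.486, 0.0992, 0.2215]
tool_rot: [-3.141, 0.0, 0.006]
contact_force: [-1.4, -0.1, 0.1]
opening: 0.0114
grip_force: 8.0
```

Call:
arm_command([
  [-0.8, 4, 0],
  [-0.4, 4, 0],
  [0, 3, 0],
  [0, 2, 0],
  [0, 0, 0],
], spin=[0, 0, 0, 0, 0])

```text
time: 19.3
tool_pos: [0.4849, 0.1111, 0.2216]
tool_rot: [3.141, 0.001, 0.006]
contact_force: [-1.9, -3.3, -0.9]
opening: 0.0116
grip_force: 8.0
```

Call:
arm_command([
  [0, 1, 0],
  [0, 1, 0],
  [0, 0, 0],
], spin=[0, 0, 0])

```text
time: 19.6
tool_pos: [0.4849, 0.1118, 0.2216]
tool_rot: [3.138, 0.001, 0.006]
contact_force: [-1.4, -13.4, 0.1]
opening: 0.0117
grip_force: 8.0
```

The force rises sharply, so the gate is on its stop. I'll unload it, open the fingers and rise.

Call:
arm_command([
  [0, -1, 0],
  [0, 0, 0],
], spin=[0, 0])

```text
time: 19.8
tool_pos: [0.4849, 0.1113, 0.2216]
tool_rot: [3.14, 0.001, 0.005]
contact_force: [-2.6, -8.3, -0.9]
opening: 0.0119
grip_force: 8.0
```

Call:
arm_command([
  [0, 0, 0],
  [0, 0, 0],
  [0, 0, 0],
  [0, 0, 0],
  [0, 0, 0],
  [0, 0, 10],
  [0, 0, 20],
  [0, 0, 30],
  [0, 0, 30],
  [-10, -20, 20],
  [-10, -30, 10],
  [-10, -40, 0],
  [-10, -40, 0],
  [0, -40, 0],
  [0, -30, 0],
  [0, 0, 0],
  [0, 0, 0],
], spin=[0, 0, 0, 0, 0, 0, 0, 0, 0, 0, 0, 0, 0, 0, 0, 0, 0], jaw=-0.4)

```text
time: 21.5
tool_pos: [0.4448, -0.0881, 0.3422]
tool_rot: [-3.141, -0.0, 0.003]
contact_force: [-0.3, 0.2, -1.0]
opening: 0.0275
grip_force: 0.0
```

```bash
python3 - <<'E'
from cell import *
import cv2
s=observe();print(s["tool_pos"],s["contact_force"],s["opening"])
a=read_camera("top")["img"][215:335,215:455,::-1]
cv2.imwrite("pics/t6.png",cv2.resize(a,None,fx=3.333,fy=3.333,interpolation=cv2.INTER_CUBIC))
E
```

```text
[ 0.44479714 -0.08807792  0.34220707] [-0.30450668  0.19397923 -1.02944271] 0.02747515090301062
```

View pics/t6.png

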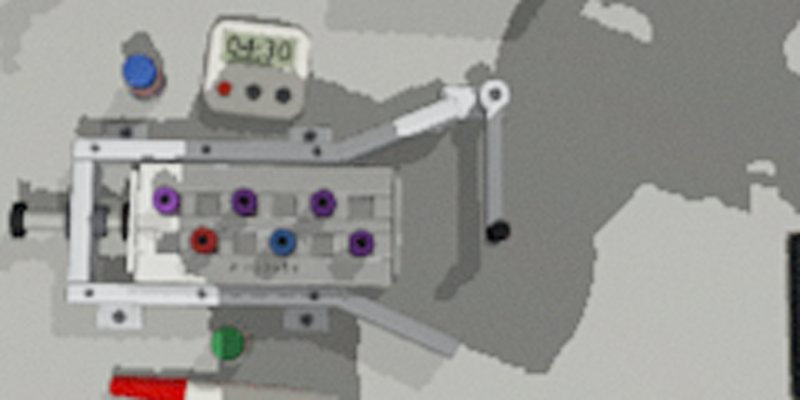

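The gate stands square across the lane, with the hinge at (494,95) and the pin at (498,231). The rack is seated and the visible bystanders are unmoved.

```bash
python3 -c "
from cell import *
print(hand_in())"
```

```text
the job is handed in; nothing more can be done
None
```

I pushed the rack home on the buffer (about 15 N at the tool, so an estimated 13–15 N at the buffer), swung the gate shut onto its stop behind it, and handed the job in at about 21.5 s; no verdict came back.

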